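# Close a split flow cell on its dowels and hold it shut

### The arm

A 7-joint arm with a two-finger parallel gripper is mounted at the origin on the work surface. World frame = base frame: x ahead of the robot, y to its left, z up, the work surface at z = 0. Lengths are in mm, angles in rad, forces in N, time in s.
With the tool pointing down it reaches from about 425 to 1025 mm from the base axis. Payload 3.6 kg.
Tool frame: the origin (TCP) lies between the finger pads; the fingertips stand r.tip_reach ahead of it and the grasp point (between the pads) lies 2 mm behind it (r.tip_reach is the distance from the TCP to the fingertips, in mm); z points along the fingers, y is the line along which they close (so a half turn about z gives the same grasp; the last joint's range is limited). The gripper opens to 85 mm and grips with 20 to 120 N. Pads are 22 mm wide; open, the fingers measure 114 mm over their backs; the gripper's body (76 mm by 85 mm) begins 54 mm behind the grasp point. The pads swing forward as they close: fully open they stand 13 mm farther back than shut.
Start: joints at [-0.093, 0.591, 0.048, 1.609, -0.033, 0.943, -0.034], TCP at [725.003, 0.004, 248.302] pointing down, gripper open.
Joint ranges: [-2.69, 2.69], [-0.47, 2.24], [-1.27, 1.36], [0.19, 2.51], [-1.53, 4.68], [0.08, 2.07], [-3.09, 3.09]. Speed limits (rad/s): [2.57, 2.57, 3.14, 3.14, 3.14, 3.14, 3.14].

### API

Orientations are given as a unit quaternion [w, x, y, z].
In Python, from plant import readout, eyes, order, r gives the robot as it stands. The module is installed in compiled form; this text tells all that it offers.
- The arm moves only by the tool move_arm, never from a script. Its arguments are lists of equal length, an entry for each row: "translation": the shift along the tool's x, y, z in m, a list of three; "rot": the turn, a rotation vector about the tool's x, y, z in rad, a list of three; "claw": the opening in per cent of the stroke, from 0 (shut) to 100 (fully open). A call has 1 to 20 rows; each row is the pose to reach, as a shift and turn from the pose commanded when the call began, along the tool's axes at that moment; what a row does not reach only later rows make up. A row lasts 1/12 s, in which the tool goes at most 41.7 mm and 7.16 degrees, less where a joint would pass 70% of its speed; a pose out of reach is approached as far as the arm can. A call with a gripper value outside its range is refused whole. The fingers move at their own pace and stop on an object; "grip_force" is the grip in N (left out, the last holds). Time passes only in rows, so rows that repeat a pose let the fingers close. It gives the time, the measured TCP pose, the force, the opening and the grip force at its end, in the units of the state.
- readout.observe(): the state, without advancing time (a new reading comes with each control period).
- eyes.read_camera(name): name is "scene" or "side" or "wrist"; returns (picture, depth): 384x512x3 uint8, red, green, blue; 384x512 float32, mm along the optical axis (not along the pixel's ray), 0 where there is no reading.
- eyes.calibration(name): a dict with "mtx" (3x3 intrinsics, pixels), "R" (3x3) and "t" (3): a world point X has camera coordinates R X + t. Camera axes: x right, y down, z forward; pixel columns grow to the right and rows downward; lengths in mm; the calibration is good to about 2 mm. A picture is of the moment at which its call begins: read the wrist's pose just before it. calibration takes no time and is no camera call; for the wrist camera it gives the pose at the moment of the call.
- order.hand_in(): hands the job in; it is judged then, once.
The state is a dict: "time": time; "joint_positions": joint angles; "joint_velocities": joint speeds; "joint_efforts": joint torques, N m; "tool_pos": TCP position; "tcp_rot": TCP orientation; "force": force on the tool from outside, world axes, zero at the start; "ft_torque": the same for the moment, N m; "grip_width": finger opening in mm; "gripper_force": force on a finger pad.
Only numpy, scipy, OpenCV 4.12 (cv2) and the standard library are available. Lean on these libraries where they do the work, as an engineer would, in place of code of your own. Each camera call takes 0.05 s, during which the arm holds its last target. There are 200 camera calls.

### The job

On the lab bench, first turn the clamp knob clockwise to its stop so that the slide carriage is locked where it stands. Then pick up the loose upper half of the flow cell (the aluminium plate with two holes), fit it on the two dowels of the lower half, larger hole on the larger dowel, and press it down against the springy seal until the two halves meet flush. The program finishes while holding: keep hold of the upper half and keep it pressed shut at the end, and leave the other things on the bench undisturbed.

Things in the scene. Friction and masses are not known exactly. Their poses are not given: they have to be found in the camera images.
- clamp_knob_grip (a point): Clamp knob of the slide: black bar grip 42 mm long, 14 mm wide and 32 mm tall on a round black foot of 44 mm diameter, standing up on the 72 x 72 mm aluminium clamp block at one end of the slide. Point on the knob's axis, about 81 mm above the bench and 7 mm below the top of the bar; grip the bar across its 14 mm width. Its x axis runs along the bar and turns with the knob, z is up.
- clamp_knob (a joint): Turn of the clamp knob in rad, growing clockwise seen from above. It starts loose between 0 and 0.3; the stop at 1.4 is fully locked (above 1.2 counts). It stays where it is left; it turns with 0.12 N m, rising to some 0.2 N m as the clamp bites over the last half.
- seat (a point): Centre of the mating face of the lower half, 46 mm above the bench: aluminium block 46 (x) x 76 (y) x 20 mm on the dark carriage; y runs along the slide away from the knob, z up. A sprung black seal pad, 34 x 32 mm, stands 5 mm proud of the face: the upper half rests on it 5 mm open; the pad begins to give at 5 N, is level with the face at 10 N, then the rigid faces meet.
- dowel_big (a point): Foot of the larger dowel, on its axis at the level of the mating face: steel pin 10 mm in diameter, 16 mm tall, its last 6 mm tapering to 5 mm. It is 27 mm from the seat centre in +y, at the end of the lower half that bears the stub port, away from the knob.
- dowel_small (a point): Foot of the smaller dowel, on its axis at the level of the mating face: steel pin 7 mm in diameter, 16 mm tall, its last 6 mm tapering to 2 mm. It is 27 mm from the seat centre in -y, toward the knob.
- top_grip (a point): The loose upper half of the flow cell: aluminium plate 46 (x) x 76 (y) x 14 mm lying flat on the bench, with a rectangular grip block 24 (x) x 30 (y) x 30 mm standing on its middle (44 mm tall in all), two through holes and a stub port, 9 mm thick and 14 mm long, sticking out of its +y end. About 0.2 kg. Point on its centre line 36 mm above its underside, where the grip block is taken across its 24 mm width (along x). z is up. Placed rightly, its axes are those of seat.
- top_big (a point): Mouth of the larger through hole (11.6 mm) in the underside of the upper half, 27 mm from its centre in +y, next to the stub port. It goes on the larger dowel.
- top_small (a point): Mouth of the smaller through hole (8.6 mm) in the underside of the upper half, 27 mm from its centre in -y. It goes on the smaller dowel.
- blank_mid (a point): Bystander: a blank aluminium half without holes, plate 46 x 60 x 14 mm with a round 26 mm stud, 36 mm tall in all; its centre. Leave it.
- jar_mid (a point): Bystander: amber sample jar, 50 mm in diameter, 80 mm tall; its centre.
- petri_mid (a point): Bystander: closed white dish, 92 mm in diameter, 16 mm tall; its centre.
- bottle_mid (a point): Bystander: clear bottle with blue cap, 64 mm in diameter, 190 mm tall; its centre.
- driver_grip (a point): Bystander: black-handled screwdriver 170 mm long, lying; middle of its handle.
- tips_mid (a point): Bystander: grey box with a white lid, 82 x 122 x 59 mm; its centre.
- beaker_mid (a point): Bystander: glass beaker, 70 mm in diameter, 90 mm tall; its centre.
- cell_top: The upper half again; origin at the centre of its underside.
- carriage: The carriage with the lower half, dowels and seal, which slides 60 mm along y on the slide while the clamp is loose (about 0.6 N) and is held fast when it is locked; origin on the underside of the carriage plate, 30 mm below seat, same axes.
Mind the look-alikes: they are no part of the job. Leave any brown, red or turquoise look-alike of the cell_top alone.

How it is judged (in metres and radians):
On the way, in this order (a step that is already met when the one before it is completed fails the run):
1. the clamp knob is turned to its stop, the upper half not yet on the dowels (value of joint clamp_knob above 1.2 rad and distance between top_big and dowel_big above 0.03 m), for 0.2 s.
2. the upper half sits on both dowels, the larger hole on the larger dowel (horizontal distance between top_big and dowel_big below 0.0025 m and horizontal distance between top_small and dowel_small below 0.0025 m and z of each of top_big, top_small in the frame of seat below 0.008 m), for 0.1 s.
At the end, for the whole second after the job is handed in: The robot holds the upper half pressed on the lower with over 7 N; halves closed to within 1.8 mm at both dowels, each hole within 2.5 mm of its own dowel axis; knob still above 1.2 rad; lower half within 8 mm of where it started (horizontal distance between top_big and dowel_big below 0.0025 m and horizontal distance between top_small and dowel_small below 0.0025 m and z of each of top_big, top_small in the frame of seat below 0.0018 m and value of joint clamp_knob above 1.2 rad and distance of seat from where it was at the start of the episode below 0.008 m and contact force between cell_top and carriage above 7 N and contact force between the fingers and cell_top above 3 N); the arm keeps its last pose, push and grip.
It fails at once if another thing on the bench is moved by more than 20 mm (distance of any of blank_mid, jar_mid, petri_mid, bottle_mid, driver_grip, tips_mid, beaker_mid from where it was at the start of the episode above 0.02 m).
It also fails if it takes over 61 s, if anything falls off the work surface, if the arm or the gripper's body presses on something with over 40 N, if the wrist force passes 120 N, or if a joint passes its speed limit or range.

## Working session

There is one attempt and no reset: what is moved stays moved. The work goes in short steps, Python scripts to look and compute and a tool call to move; the robot and the scene stay as the last step left them, time stands still between calls to the robot, and variables do not carry over. Pictures are saved under pics/ and viewed, at most 10 in all, crops included, and the job is handed in when it is done.

Besides the shell and the picture viewer there is one more tool, called after ">>>" in YAML: its name, and indented under it one key for each argument. move_arm: Moves the arm, as the interface text tells. Its arguments: {"type":"object","properties":{"translation":{"type":"array","items":{"type":"array","items":{"type":"number"}}},"rot":{"type":"array","items":{"type":"array","items":{"type":"number"}}},"claw":{"type":"array","items":{"type":"number"}},"grip_force":{"type":"number"}},"required":["translation","rot","claw"]}

```bash
mkdir -p pics; cat > h.py <<'E'
import numpy as np, cv2
from plant import readout, eyes, order, r
def snap(n,f):
    c=eyes.calibration(n); p,d=eyes.read_camera(n)
    cv2.imwrite('pics/'+f+'.png',p[:,:,::-1]); np.savez('pics/'+f+'.npz',p=p,d=d,**{k:np.array(c[k]) for k in('mtx','R','t')})
    return p,d,c
def load(f): return np.load('pics/'+f+'.npz')
def ray(c,u,v,z):
    R=c['R'];C=-R.T@c['t'];w=R.T@np.linalg.solve(c['mtx'],[u,v,1.]);return C+w*(z-C[2])/w[2]
def cloud(c):
    d=c['d'];v,u=np.mgrid[:d.shape[0],:d.shape[1]]
    q=np.linalg.inv(c['mtx'])@np.stack([u.ravel(),v.ravel(),np.ones(u.size)])*d.ravel()
    return (c['R'].T@(q-c['t'].reshape(3,1))).T.reshape(*d.shape,3)
E
python3 - <<'E'
from h import *
print(readout.observe(),r.tip_reach)
for n in('scene','side','wrist'):
    p,d,c=snap(n,n+'0'); print(n,c)
a=[cv2.imread(f'pics/{n}0.png') for n in('scene','side','wrist')]
E
```

```text
{'time': 0.0, 'joint_positions': array([-0.09347207,  0.59211505,  0.04831919,  1.60985299, -0.0332692 ,
        0.94271588, -0.03368131]), 'joint_velocities': array([ 2.81636241e-04,  5.67735214e-04,  1.85194378e-04, -8.66613290e-04,
       -6.32754342e-05, -3.45731209e-04, -1.94142152e-04]), 'joint_efforts': array([ 3.78132427e-04, -5.48684978e+01,  1.54672019e+00, -1.98121297e+01,
        9.43630905e-03,  8.90732801e-03, -1.16924070e-05]), 'tool_pos': array([ 7.24191537e+02, -3.18626868e-02,  2.47132878e+02]), 'tcp_rot': array([-0.00074848,  0.70708068,  0.70713196, -0.00086446]), 'force': array([-0.45471283,  1.22799708, -0.67629239]), 'ft_torque': array([ 0.02951635, -0.01753388,  0.02150984]), 'gripper_force': 0.0, 'grip_width': 85.42820132450628} 17.0
scene {'mtx': array([[415.18732454,   0.        , 259.72454655],
       [  0.        , 415.18732454, 192.67423508],
       [  0.        ,   0.        ,   1.        ]]), 'R': array([[-0.46285583,  0.88641905, -0.00507455],
       [ 0.49897875,  0.25580847, -0.82799893],
       [-0.73265592, -0.38577622, -0.56070671]]), 't': array([ 238.90692559, -219.18349807, 1773.30581881])}
side {'mtx': array([[451.87125984,   0.        , 257.05230735],
       [  0.        , 451.87125984, 194.4004908 ],
       [  0.        ,   0.        ,   1.        ]]), 'R': array([[ 0.80565138, -0.59237369,  0.0043906 ],
       [-0.2896651 , -0.40039939, -0.8693529 ],
       [ 0.51673977,  0.69912355, -0.4941723 ]]), 't': array([-441.63989671,  274.57460301, 1256.95222503])}
wrist {'mtx': array([[297.3934884 ,   0.        , 258.48892886],
       [  0.        , 297.3934884 , 191.38785082],
       [  0.        ,   0.        ,   1.        ]]), 'R': array([[ 9.99998763e-01, -1.19010159e-03, -1.02869017e-03],
       [-8.26883068e-04, -9.53984779e-01,  2.99853896e-01],
       [-1.33821136e-03, -2.99852674e-01, -9.53984582e-01]]), 't': array([-723.77991879,  -37.66091072,  379.26199261])}
```

View pics/scene0.png

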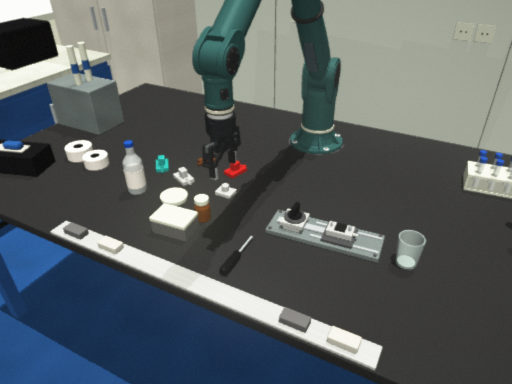

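View pics/wrist0.png

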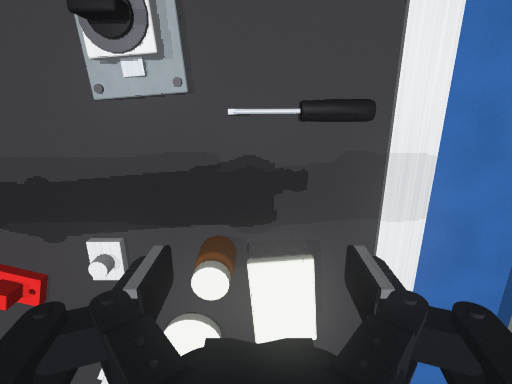

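The scene view shows the knob at about (295,215), the lower half at (340,232), the blank with its round stud at (226,190), and the likely upper half at (184,177). Red and turquoise look-alikes are nearby. In the wrist view the knob is at (110,15) and the blank at (105,260).

```bash
python3 - <<'E'
from h import *
a=cv2.imread('pics/scene0.png')
t=cv2.resize(a[145:215,140:270],None,fx=6,fy=6,interpolation=cv2.INTER_CUBIC)[:,:780]
b=cv2.imread('pics/side0.png')
cv2.imwrite('pics/c1.png',t[:300]) 
cv2.imwrite('pics/c2.png',np.vstack([cv2.resize(b,(780,585))]))
c=load('scene0');P=cloud(c);
for n,(u,v) in dict(top=(184,177),blank=(226,190),knob=(294,208),low=(342,228),jar=(202,205),driver=(230,262),bottle=(129,145)).items(): print(n,P[v,u].round())
print(ray(c,184,177,30))
E
```

```text
top [ 517. -309.   20.]
blank [ 523. -127.   22.]
knob [598. 157.  89.]
low [577. 301.  52.]
jar [ 685. -112.   67.]
driver [821.  68.  23.]
bottle [ 647. -411.  186.]
[ 529.60256043 -298.03631304   30.        ]
```

View pics/c2.png

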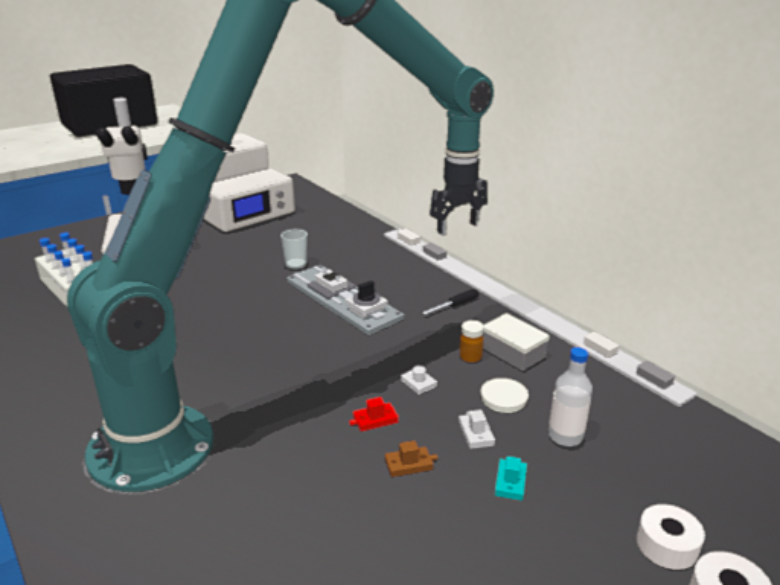

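View pics/c1.png

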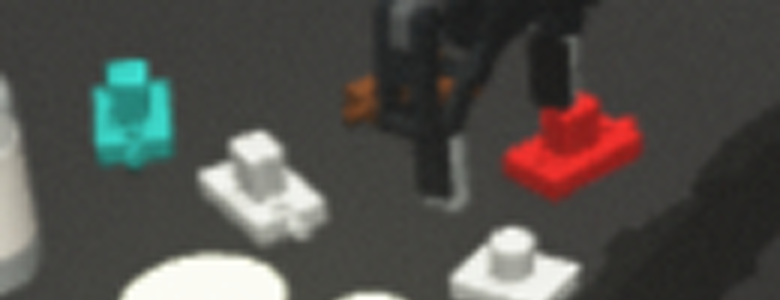

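The side view shows the white upper half at about (477,428) with bare space around its grip block, and the petri dish at (505,395) near it. The crop shows its stub port pointing lower right, roughly world +y. I'll go above the knob.

>>> move_arm:
  translation:
    - [0.18,-0.125,0]
    - [0.18,-0.125,0]
    - [0.18,-0.125,0]
    - [0.18,-0.125,0]
    - [0.18,-0.125,0]
    - [0.18,-0.125,0]
    - [0.18,-0.125,0]
    - [0.18,-0.125,0]
  rot:
    - [0,0,0]
    - [0,0,0]
    - [0,0,0]
    - [0,0,0]
    - [0,0,0]
    - [0,0,0]
    - [0,0,0]
    - [0,0,0]
  claw: [100,100,100,100,100,100,100,100]

```text
time: 0.82
tool_pos: [599.6, 180.7, 248.2]
tcp_rot: [0.0, 0.706, 0.708, -0.0]
force: [0.5, -0.7, 0.4]
grip_width: 85.4
gripper_force: 0.0
```

```bash
python3 - <<'E'
from h import *
s=readout.observe();print(s['tool_pos'],s['time'],s['joint_positions'])
snap('wrist','w1');c=load('w1');P=cloud(c);p=c['p'].astype(int)
m=((P[...,2]>80)&(P[...,2]<95)&(c['d']>0)&(p.sum(2)<200)&(abs(P[...,0]-600)<60)&(abs(P[...,1]-157)<60))
print(m.sum(),P[m].mean(0),cv2.minAreaRect(P[m][:,:2].astype(np.float32)))
cv2.imwrite('pics/w1b.png',cv2.resize(cv2.imread('pics/w1.png'),(768,576)))
E
```

```text
[599.61185201 180.66462633 248.20725328] 0.8167 [-0.38920979  0.46623498  0.0336061   1.841522   -0.0199148   0.83439741
 -0.34344918]
557 [582.72060913 155.35329142  86.47486584] ((582.5496826171875, 154.5244140625), (41.33448791503906, 13.127996444702148), 0.13200171291828156)
```

View pics/w1b.png

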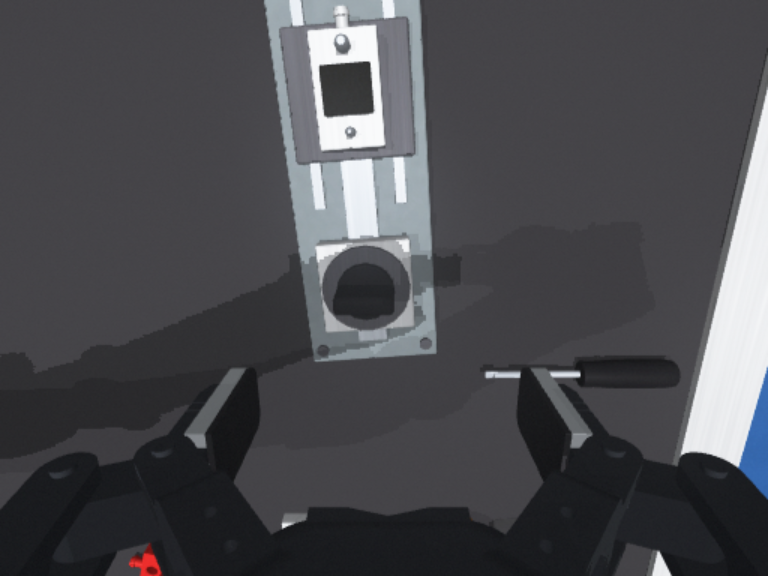

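The wrist view shows the knob bar at (365,300), lying along world x, with the seal pad at (347,88). The big dowel is at (342,42) next to the port at (341,12), and the small dowel is at (350,131).

>>> move_arm:
  translation:
    - [-0.026,-0.0175,0.1]
    - [-0.026,-0.0175,0.1]
    - [-0.026,-0.0175,0.1]
    - [-0.026,-0.0175,0.1]
    - [-0.026,-0.0175,0.1]
    - [-0.026,-0.0175,0.1]
    - [-0.026,-0.0175,0.1]
    - [-0.026,-0.0175,0.1]
    - [-0.026,-0.0175,0.1]
    - [-0.026,-0.0175,0.1]
    - [-0.026,-0.0175,0.1]
    - [-0.026,-0.0175,0.1]
    - [-0.026,-0.0175,0.1]
    - [-0.026,-0.0175,0.1]
    - [-0.026,-0.0175,0.12]
    - [-0.026,-0.0175,0.14]
    - [-0.026,-0.0175,0.155]
    - [-0.026,-0.0175,0.168]
    - [-0.026,-0.0175,0.168]
    - [-0.026,-0.0175,0.168]
  rot:
    - [0,0,-1.57]
    - [0,0,-1.57]
    - [0,0,-1.57]
    - [0,0,-1.57]
    - [0,0,-1.57]
    - [0,0,-1.57]
    - [0,0,-1.57]
    - [0,0,-1.57]
    - [0,0,-1.57]
    - [0,0,-1.57]
    - [0,0,-1.57]
    - [0,0,-1.57]
    - [0,0,-1.57]
    - [0,0,-1.57]
    - [0,0,-1.57]
    - [0,0,-1.57]
    - [0,0,-1.57]
    - [0,0,-1.57]
    - [0,0,-1.57]
    - [0,0,-1.57]
  claw: [60,60,60,60,60,60,60,60,60,60,60,60,60,60,60,60,60,60,60,60]

```text
time: 2.53
tool_pos: [582.6, 153.0, 79.6]
tcp_rot: [-0.001, 0.001, 1.0, -0.001]
force: [0.1, 1.2, -0.2]
grip_width: 51.1
gripper_force: 0.0
```

>>> move_arm:
  translation:
    - [0,0,0]
    - [0,0,0]
    - [0,0,0]
    - [0,0,0]
    - [0,0,0]
    - [0,0,0]
    - [0,0,0]
  rot:
    - [0,0,0]
    - [0,0,0]
    - [0,0,0]
    - [0,0,0]
    - [0,0,0]
    - [0,0,0]
    - [0,0,0]
  claw: [0,0,0,0,0,0,0]
  grip_force: 60

```text
time: 3.12
tool_pos: [583.2, 153.6, 81.5]
tcp_rot: [0.001, 0.001, 1.0, -0.0]
force: [-0.5, -1.1, 6.1]
grip_width: 12.7
gripper_force: 60.2
```

```bash
python3 - <<'E'
from h import *
s=readout.observe();print({k:np.round(v,3) for k,v in s.items()})
c=load('w1');a=ray(c,342/1.5,40/1.5,62);b=ray(c,350/1.5,130/1.5,62);k=np.array([582.5,154.5])
print(a,b,a-b,np.arctan2(*(a-b)[:2]), (a+b)[:2]/2-k)
E
```

```text
{'time': np.float64(3.117), 'joint_positions': array([-0.096,  0.687, -0.338,  1.982,  0.425,  0.539,  0.839]), 'joint_velocities': array([-0.   , -0.001, -0.002, -0.003, -0.002,  0.   , -0.   ]), 'joint_efforts': array([ -0.885, -47.146,  -4.211, -10.97 ,  -0.162,  -0.461,  -0.06 ]), 'tool_pos': array([583.244, 153.607,  81.502]), 'tcp_rot': array([ 0.001,  0.001,  1.   , -0.   ]), 'force': array([-0.492, -1.085,  6.144]), 'ft_torque': array([-0.332,  0.132,  0.076]), 'gripper_force': np.float64(60.17), 'grip_width': np.float64(12.694)}
[570.91848193 321.01163434  62.        ] [574.61331734 268.09783743  62.        ] [-3.69483542 52.91379691  0.        ] -0.06971428927156129 [ -9.73410037 140.05473589]
```

>>> move_arm:
  translation:
    - [0,0,0]
    - [0,0,0]
    - [0,0,0]
    - [0,0,0]
    - [0,0,0]
    - [0,0,0]
    - [0,0,0]
    - [0,0,0]
    - [0,0,0]
    - [0,0,0]
    - [0,0,0]
    - [0,0,0]
    - [0,0,0]
    - [0,0,0]
    - [0,0,0]
    - [0,0,0]
  rot:
    - [0,0,0.1]
    - [0,0,0.2]
    - [0,0,0.3]
    - [0,0,0.4]
    - [0,0,0.5]
    - [0,0,0.6]
    - [0,0,0.7]
    - [0,0,0.8]
    - [0,0,0.9]
    - [0,0,1.0]
    - [0,0,1.1]
    - [0,0,1.2]
    - [0,0,1.28]
    - [0,0,1.34]
    - [0,0,1.36]
    - [0,0,1.36]
  claw: [0,0,0,0,0,0,0,0,0,0,0,0,0,0,0,0]

```text
time: 4.45
tool_pos: [582.8, 152.9, 81.5]
tcp_rot: [0.001, 0.626, 0.779, -0.001]
force: [-1.1, -3.2, 6.2]
grip_width: 12.9
gripper_force: 65.4
```

```bash
python3 - <<'E'
from h import *
s=readout.observe();print({k:np.round(v,3) for k,v in s.items()})
E
```

```text
{'time': np.float64(4.45), 'joint_positions': array([-0.345,  0.666,  0.017,  1.994, -0.017,  0.481, -0.1  ]), 'joint_velocities': array([ 0.007, -0.001, -0.007, -0.001,  0.008,  0.   ,  0.015]), 'joint_efforts': array([ -0.761, -46.385,   0.285, -11.328,  -1.516,  -0.613,  -1.288]), 'tool_pos': array([582.822, 152.914,  81.51 ]), 'tcp_rot': array([ 0.001,  0.626,  0.779, -0.001]), 'force': array([-1.076, -3.169,  6.208]), 'ft_torque': array([-0.729,  0.23 ,  1.211]), 'gripper_force': np.float64(65.384), 'grip_width': np.float64(12.927)}
```

>>> move_arm:
  translation:
    - [0,0,0]
    - [0,0,0]
    - [0,0,0]
    - [0,0,0]
    - [0,0,-0.04]
    - [0,0,-0.08]
    - [0,0,-0.12]
    - [0,0,-0.17]
    - [0,0,-0.17]
    - [0,0,-0.17]
  rot:
    - [0,0,-0.03]
    - [0,0,-0.03]
    - [0,0,-0.03]
    - [0,0,-0.03]
    - [0,0,-0.03]
    - [0,0,-0.03]
    - [0,0,0]
    - [0,0,0.1]
    - [0,0,0.2]
    - [0,0,0.21]
  claw: [60,60,60,60,60,60,60,60,60,60]

```text
time: 5.28
tool_pos: [585.0, 154.9, 254.4]
tcp_rot: [0.002, 0.708, 0.706, 0.004]
force: [0.8, 0.8, -1.2]
grip_width: 51.5
gripper_force: 0.0
```

```bash
python3 - <<'E'
from h import *
s=readout.observe();print({k:np.round(v,3) for k,v in s.items()})
snap('wrist','w2');c=load('w2');P=cloud(c);p=c['p'].astype(int)
m=((P[...,2]>80)&(P[...,2]<95)&(c['d']>0)&(p.sum(2)<200)&(abs(P[...,0]-583)<60)&(abs(P[...,1]-157)<60))
print(m.sum(),P[m].mean(0),cv2.minAreaRect(P[m][:,:2].astype(np.float32)))
E
```

```text
{'time': np.float64(5.283), 'joint_positions': array([-0.399,  0.431,  0.089,  1.89 , -0.052,  0.814, -0.285]), 'joint_velocities': array([-0.01 ,  0.059,  0.005,  0.072,  0.   , -0.024,  0.001]), 'joint_efforts': array([-1.0000e-02, -4.5386e+01,  1.6660e+00, -1.8211e+01, -4.1000e-02,
        1.4900e-01, -3.6800e-01]), 'tool_pos': array([584.979, 154.916, 254.437]), 'tcp_rot': array([0.002, 0.708, 0.706, 0.004]), 'force': array([ 0.85 ,  0.757, -1.184]), 'ft_torque': array([-0.001,  0.062,  0.014]), 'gripper_force': np.float64(0.0), 'grip_width': np.float64(51.476)}
533 [582.39852694 154.86878364  86.8182948 ] ((582.4057006835938, 154.00717163085938), (14.000505447387695, 41.49867248535156), 13.935542106628418)
```

Knob turned 76° to its stop. Next, the upper half.

>>> move_arm:
  translation:
    - [-0.445,-0.058,0]
    - [-0.445,-0.058,0]
    - [-0.445,-0.058,0]
    - [-0.445,-0.058,0]
    - [-0.445,-0.058,0]
    - [-0.445,-0.058,0]
    - [-0.445,-0.058,0]
    - [-0.445,-0.058,0]
    - [-0.445,-0.058,0]
    - [-0.445,-0.058,0]
    - [-0.445,-0.058,0]
    - [-0.445,-0.058,0]
    - [-0.445,-0.058,0]
    - [-0.445,-0.058,0]
    - [-0.445,-0.058,0]
    - [-0.445,-0.058,0]
    - [-0.445,-0.058,0]
  rot:
    - [0,0,0]
    - [0,0,0]
    - [0,0,0]
    - [0,0,0]
    - [0,0,0]
    - [0,0,0]
    - [0,0,0]
    - [0,0,0]
    - [0,0,0]
    - [0,0,0]
    - [0,0,0]
    - [0,0,0]
    - [0,0,0]
    - [0,0,0]
    - [0,0,0]
    - [0,0,0]
    - [0,0,0]
  claw: [100,100,100,100,100,100,100,100,100,100,100,100,100,100,100,100,100]

```text
time: 6.75
tool_pos: [525.0, -289.1, 249.9]
tcp_rot: [-0.001, 0.706, 0.708, 0.0]
force: [0.6, 1.3, 0.1]
grip_width: 85.5
gripper_force: 0.0
```

```bash
python3 - <<'E'
from h import *
s=readout.observe();print({k:np.round(v,3) for k,v in s.items() if k in('time','tool_pos','tcp_rot','joint_positions')})
snap('wrist','w3');c=load('w3');P=cloud(c);p=c['p'].astype(int)
near=(abs(P[...,0]-525)<70)&(abs(P[...,1]+300)<70)&(c['d']>0)&((p.max(2)-p.min(2))<40)
for lo,hi in((38,50),(8,20)):
    m=(near&(P[...,2]>lo)&(P[...,2]<hi)).astype(np.uint8)
    n,l,st,ce=cv2.connectedComponentsWithStats(m)
    for i in range(1,n):
        if st[i,4]>60:
            Q=P[l==i]; print(lo,st[i],Q.mean(0).round(1),cv2.minAreaRect(Q[:,:2].astype(np.float32)))
cv2.imwrite('pics/w3b.png',cv2.resize(cv2.imread('pics/w3.png'),(768,576)))
E
```

```text
{'time': np.float64(6.75), 'joint_positions': array([ 0.317,  0.434,  0.151,  1.903, -0.088,  0.811,  0.519]), 'tool_pos': array([ 524.952, -289.127,  249.924]), 'tcp_rot': array([-0.001,  0.706,  0.708,  0.   ])}
38 [229 180  28  30 505] [ 505.7 -320.5   43.1] ((505.5403747558594, -321.7020263671875), (30.07318687438965, 24.094785690307617), 64.1558609008789)
8 [301 123  18  60 666] [ 587.2 -275.    15.4] ((585.730712890625, -276.30621337890625), (18.49715805053711, 72.48616027832031), 0.036138612776994705)
8 [ 215  151   58   70 1516] [ 507.  -316.    13.3] ((508.4918518066406, -315.4471435546875), (90.173828125, 46.083106994628906), 63.99101257324219)
```

View pics/w3b.png

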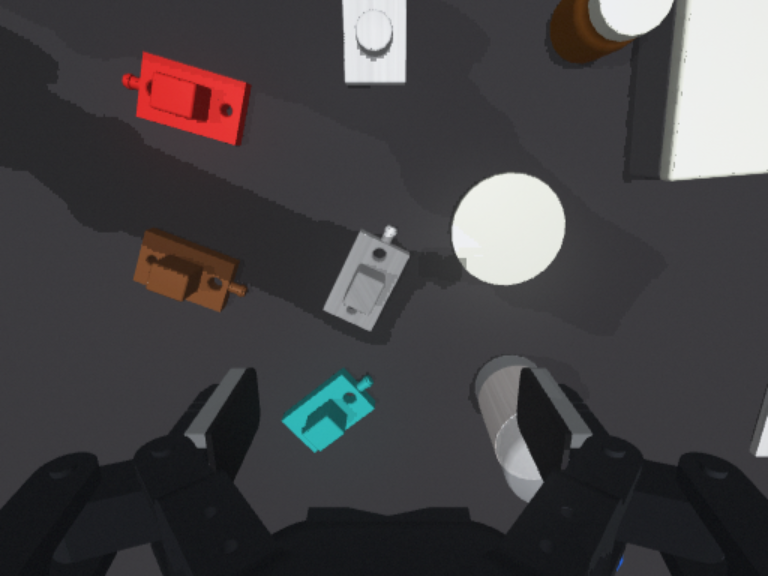

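The wrist view shows the grey upper half at (366,280), its port at (389,233) pointing up-right and the petri dish at (508,228). Brown, red and turquoise copies are on the left.

>>> move_arm:
  translation:
    - [-0.0325,-0.0195,0.03]
    - [-0.0325,-0.0195,0.07]
    - [-0.0325,-0.0195,0.11]
    - [-0.0325,-0.0195,0.13]
    - [-0.0325,-0.0195,0.14]
    - [-0.0325,-0.0195,0.15]
    - [-0.0325,-0.0195,0.17]
    - [-0.0325,-0.0195,0.19]
    - [-0.0325,-0.0195,0.205]
    - [-0.0325,-0.0195,0.212]
    - [-0.0325,-0.0195,0.212]
    - [-0.0325,-0.0195,0.212]
  rot:
    - [0,0,0.1]
    - [0,0,0.2]
    - [0,0,0.3]
    - [0,0,0.4]
    - [0,0,0.454]
    - [0,0,0.454]
    - [0,0,0.454]
    - [0,0,0.454]
    - [0,0,0.454]
    - [0,0,0.454]
    - [0,0,0.454]
    - [0,0,0.454]
  claw: [65,65,65,65,65,65,65,65,65,65,65,65]

```text
time: 7.8
tool_pos: [505.6, -323.6, 38.8]
tcp_rot: [0.0, 0.848, 0.53, 0.0]
force: [0.0, -0.9, 0.1]
grip_width: 55.8
gripper_force: 0.0
```

>>> move_arm:
  translation:
    - [0,0,0]
    - [0,0,0]
    - [0,0,0]
    - [0,0,0]
    - [0,0,0]
    - [0,0,0]
    - [0,0,0]
  rot:
    - [0,0,0]
    - [0,0,0]
    - [0,0,0]
    - [0,0,0]
    - [0,0,0]
    - [0,0,0]
    - [0,0,0]
  claw: [0,0,0,0,0,0,0]
  grip_force: 70

```text
time: 8.38
tool_pos: [505.8, -324.0, 39.7]
tcp_rot: [0.001, 0.848, 0.53, 0.001]
force: [0.8, 0.3, 5.9]
grip_width: 22.6
gripper_force: 72.0
```

```bash
python3 - <<'E'
from h import *
s=readout.observe();print({k:np.round(v,3) for k,v in s.items()})
E
```

```text
{'time': np.float64(8.383), 'joint_positions': array([ 0.378,  0.74 ,  0.166,  2.013, -0.286,  0.407,  0.311]), 'joint_velocities': array([ 0.   ,  0.   , -0.001, -0.001, -0.   ,  0.001,  0.   ]), 'joint_efforts': array([ 8.3000e-02, -4.7877e+01,  3.2490e+00, -8.7240e+00, -1.8000e-02,
       -2.8200e-01, -9.0000e-03]), 'tool_pos': array([ 505.792, -324.018,   39.7  ]), 'tcp_rot': array([0.001, 0.848, 0.53 , 0.001]), 'force': array([0.788, 0.262, 5.874]), 'ft_torque': array([0.136, 0.172, 0.036]), 'gripper_force': np.float64(72.028), 'grip_width': np.float64(22.622)}
```

>>> move_arm:
  translation:
    - [0,0,-0.03]
    - [0,0,-0.07]
    - [0,0,-0.11]
    - [0,0,-0.15]
    - [0,0,-0.19]
    - [0.503,-0.163,-0.21]
    - [0.503,-0.163,-0.21]
    - [0.503,-0.163,-0.21]
    - [0.503,-0.163,-0.21]
    - [0.503,-0.163,-0.21]
    - [0.503,-0.163,-0.21]
    - [0.503,-0.163,-0.21]
    - [0.503,-0.163,-0.21]
    - [0.503,-0.163,-0.21]
    - [0.503,-0.163,-0.21]
    - [0.503,-0.163,-0.21]
    - [0.503,-0.163,-0.21]
    - [0.503,-0.163,-0.21]
    - [0.503,-0.163,-0.21]
    - [0.503,-0.163,-0.21]
  rot:
    - [0,0,0]
    - [0,0,0]
    - [0,0,0]
    - [0,0,0]
    - [0,0,0]
    - [0,0,-0.05]
    - [0,0,-0.1]
    - [0,0,-0.15]
    - [0,0,-0.2]
    - [0,0,-0.25]
    - [0,0,-0.3]
    - [0,0,-0.35]
    - [0,0,-0.4]
    - [0,0,-0.45]
    - [0,0,-0.5]
    - [0,0,-0.524]
    - [0,0,-0.524]
    - [0,0,-0.524]
    - [0,0,-0.524]
    - [0,0,-0.524]
  claw: [0,0,0,0,0,0,0,0,0,0,0,0,0,0,0,0,0,0,0,0]

```text
time: 10.05
tool_pos: [578.1, 203.1, 247.8]
tcp_rot: [-0.001, 0.68, 0.733, -0.0]
force: [-0.5, -1.0, -1.1]
grip_width: 22.6
gripper_force: 70.9
```

>>> move_arm:
  translation:
    - [0,0,0]
    - [0,0,0]
    - [0,0,0]
    - [0,0,0]
  rot:
    - [0,0,0]
    - [0,0,0]
    - [0,0,0]
    - [0,0,0]
  claw: [0,0,0,0]

```text
time: 10.38
tool_pos: [579.1, 198.2, 248.3]
tcp_rot: [0.0, 0.683, 0.731, -0.0]
force: [-0.1, -0.8, -1.6]
grip_width: 22.5
gripper_force: 70.9
```

```bash
python3 - <<'E'
from h import *
s=readout.observe();print({k:np.round(v,3) for k,v in s.items()})
snap('wrist','w4')
a=cv2.imread('pics/w4.png');cv2.imwrite('pics/w4b.png',cv2.resize(a[:290,90:440],None,fx=2,fy=2,interpolation=cv2.INTER_CUBIC))
E
```

```text
{'time': np.float64(10.383), 'joint_positions': array([-0.484,  0.45 ,  0.11 ,  1.875, -0.065,  0.82 , -0.273]), 'joint_velocities': array([-0.002, -0.   , -0.007, -0.006, -0.001,  0.   , -0.001]), 'joint_efforts': array([-1.1800e-01, -4.6381e+01,  1.8490e+00, -1.8670e+01,  5.0000e-03,
        6.0000e-03,  1.0000e-03]), 'tool_pos': array([579.089, 198.205, 248.266]), 'tcp_rot': array([ 0.   ,  0.683,  0.731, -0.   ]), 'force': array([-0.059, -0.829, -1.624]), 'ft_torque': array([ 0.015,  0.013, -0.029]), 'gripper_force': np.float64(70.869), 'grip_width': np.float64(22.52)}
```

View pics/w4b.png

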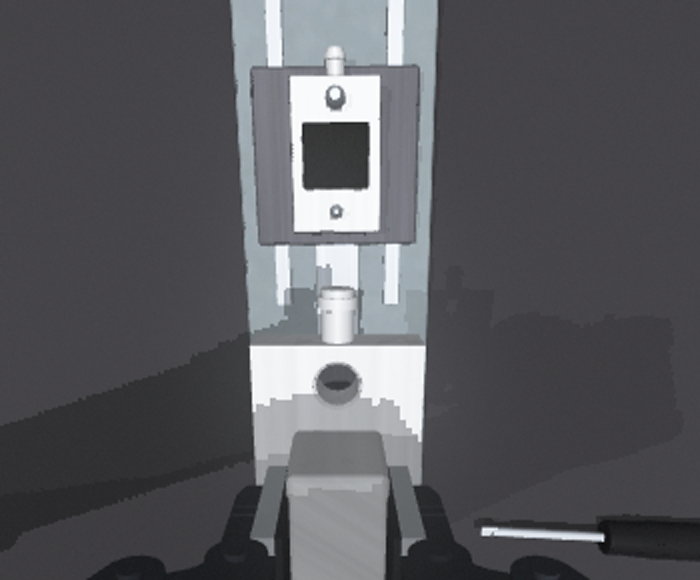

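The wrist view shows the plate held squarely, with its large hole at (337,383), port at (337,300) and far edge at row 343. The lower half lies straight ahead, big dowel at (335,95), small dowel at (336,211), yaw aligned.

```bash
python3 - <<'E'
from h import *
from scipy.spatial.transform import Rotation as Ro
c=load('w4');P=cloud(c);d=c['d']>0
T=np.array([579.1,198.2,248.3]); q=[0,.683,.731,0]; Rm=Ro.from_quat([q[1],q[2],q[3],q[0]]).as_matrix()
L=(P-T)@Rm   # tool frame coords
p=c['p'].astype(int)
def rect(m,n):
    k,l,st,ce=cv2.connectedComponentsWithStats(m.astype(np.uint8)); i=1+np.argmax(st[1:,4])
    Q=L[l==i]; print(n,len(Q),Q.mean(0).round(2),cv2.minAreaRect(Q[:,:2].astype(np.float32)),P[l==i][:,2].mean().round(2)); return Q
face=d&(P[...,2]>43)&(P[...,2]<49)&(P[...,1]>240)&(abs(L[...,1])<50)&(p.min(2)>170)
rect(face,'face')
pl=d&(L[...,2]>22)&(L[...,2]<30)&(L[...,0]>0); Q=rect(pl,'plate')
# plate sides
F=Q[(Q[:,0]>26)&(Q[:,0]<37)]; 
for lo in (18,22,26,30,34): 
    f=Q[(Q[:,0]>lo)&(Q[:,0]<lo+4)]; print(lo,len(f),f[:,1].min().round(2) if len(f) else '',f[:,1].max().round(2) if len(f) else '')
# blocks by rays: tool coords of features
def t(u,v,z): return ((ray(c,90+u/2,v/2,z)-T)@Rm).round(2)
print('big',t(335,90,62),'small',t(336,208,62),'hole',t(337,383,222.6),'port',t(337,300,218))
g=p.mean(2)
H=(g<110)&d
for nm,(u0,u1,v0,v1),z in (('hole',(240,275,178,205),222.6),('padseal',(238,278,58,98),51)):
    s=g[v0:v1,u0:u1]; b=cv2.threshold(s.astype(np.uint8),0,255,cv2.THRESH_BINARY_INV+cv2.THRESH_OTSU)[1]
    k,l,st,ce=cv2.connectedComponentsWithStats(b); i=1+np.argmax(st[1:,4]); u,v=ce[i]+[u0,v0]
    print(nm,st[i],u,v,((ray(c,u,v,z)-T)@Rm).round(2))
E
```

```text
face 2114 [ 97.62  -0.92 202.76] ((96.57022094726562, -1.1636486053466797), (45.02653884887695, 75.41924285888672), 88.95366668701172) 45.54
plate 4605 [26.61 -0.29 26.52] ((26.887107849121094, -0.25293540954589844), (53.68960189819336, 46.234798431396484), 0.08555528521537781) 221.78
18 586 -23.34 22.49
22 569 -23.21 22.82
26 459 -23.07 22.76
30 508 -23.28 22.47
34 636 -23.25 22.72
big [124.77  -0.82 186.3 ] small [ 70.97  -0.47 186.3 ] hole [29.45 -0.17 25.7 ] port [50.83 -0.13 30.3 ]
hole [  7   4  24  21 382] 258.19633507853405 191.96858638743456 [29.19 -0.33 25.7 ]
padseal [   3    3   34   34 1137] 257.4617414248021 77.37994722955145 [ 96.66  -0.96 197.3 ]
```

>>> move_arm:
  translation:
    - [0.002,0,0.04]
    - [0.004,0,0.08]
    - [0.005,-0.0006,0.1]
    - [0.005,-0.0006,0.1]
    - [0.005,-0.0006,0.1]
    - [0.005,-0.0006,0.1]
  rot:
    - [0,0,0]
    - [0,0,0]
    - [0,0,0]
    - [0,0,0]
    - [0,0,0]
    - [0,0,0]
  claw: [0,0,0,0,0,0]

```text
time: 10.93
tool_pos: [579.7, 204.9, 149.8]
tcp_rot: [0.001, 0.682, 0.731, 0.001]
force: [0.5, -0.0, -2.4]
grip_width: 22.6
gripper_force: 70.7
```

```bash
python3 - <<'E'
from h import *
from scipy.spatial.transform import Rotation as Ro
s=readout.observe();T=s['tool_pos'];q=s['tcp_rot'];print(s['time'],T,q,s['force'])
snap('wrist','w5');c=load('w5');P=cloud(c);d=c['d']>0
T=s['tool_pos'];Rm=Ro.from_quat([q[1],q[2],q[3],q[0]]).as_matrix()
L=(P-T)@Rm;g=c['p'].astype(int).mean(2)
def rect(m,n):
    k,l,st,ce=cv2.connectedComponentsWithStats(m.astype(np.uint8)); i=1+np.argmax(st[1:,4])
    Q=L[l==i]; print(n,len(Q),cv2.minAreaRect(Q[:,:2].astype(np.float32)),P[l==i][:,2].mean().round(2))
rect(d&(P[...,2]>43)&(P[...,2]<49)&(P[...,1]>240)&(abs(L[...,1])<50)&(g>170),'face')
rect(d&(P[...,2]>48.5)&(P[...,2]<54)&(P[...,1]>240)&(g<100)&(abs(L[...,1])<25),'pad')
rect(d&(L[...,2]>22)&(L[...,2]<30)&(L[...,0]>0),'plate')
for nm,x in(('big',(112,124)),('small',(56,72))):
    m=d&(P[...,2]>59)&(P[...,2]<66)&(abs(L[...,1])<12)&(L[...,0]>x[0]-6)&(L[...,0]<x[1]+6); print(nm,m.sum(),L[m].mean(0).round(2) if m.any() else '')
a=cv2.imread('pics/w5.png');cv2.imwrite('pics/w5b.png',cv2.resize(a[:260,100:420],None,fx=2.3,fy=2.3,interpolation=cv2.INTER_CUBIC))
E
```

```text
10.9333 [579.69161348 204.94357066 149.79489938] [0.00074436 0.6822164  0.73114875 0.00131351] [ 0.50084684 -0.03250655 -2.40129256]
face 4385 ((89.94183349609375, -2.296175003051758), (45.65807342529297, 75.83270263671875), 89.550048828125) 45.51
pad 2208 ((89.74308776855469, -2.580982208251953), (33.213687896728516, 31.444507598876953), 89.68783569335938) 50.53
plate 4610 ((26.968788146972656, -0.26444244384765625), (53.75808334350586, 46.37646484375), 0.07922167330980301) 123.36
big 100 [116.26  -2.39  88.94]
small 27 [62.93 -1.85 89.26]
```

View pics/w5b.png

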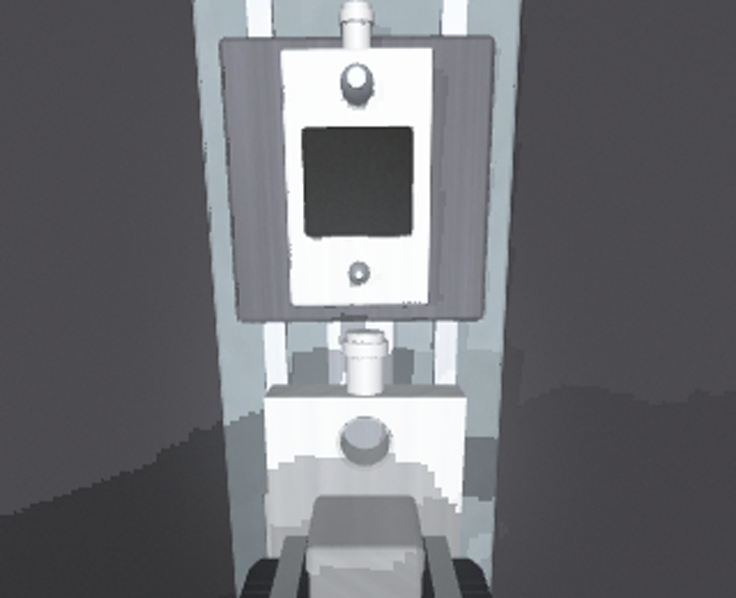

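The close wrist view shows the hole at (365,440) and the dowels at (357,85) and (359,272), so the plate sits about 2 mm to the right of the dowel line.

>>> move_arm:
  translation:
    - [0.035,-0.002,0]
    - [0.07,-0.002,0]
    - [0.088,-0.002,0]
    - [0.088,-0.002,0.02]
    - [0.088,-0.002,0.036]
    - [0.088,-0.002,0.036]
    - [0.088,-0.002,0.036]
    - [0.088,-0.002,0.036]
  rot:
    - [0,0,-0.009]
    - [0,0,-0.009]
    - [0,0,-0.009]
    - [0,0,-0.009]
    - [0,0,-0.009]
    - [0,0,-0.009]
    - [0,0,-0.009]
    - [0,0,-0.009]
  claw: [0,0,0,0,0,0,0,0]

```text
time: 11.65
tool_pos: [571.4, 292.6, 114.1]
tcp_rot: [0.001, 0.679, 0.734, 0.001]
force: [-0.3, -0.0, -1.5]
grip_width: 22.5
gripper_force: 70.8
```

```bash
python3 - <<'E'
from h import *
Z=[]
for i in range(4):
    p,d,c=snap('wrist' if i<2 else ('side','scene')[i-2],f'x{i}'); s=readout.observe(); Z.append(np.r_[s['tool_pos'],s['tcp_rot'],s['force']])
print(np.round(Z,3))
a=cv2.imread('pics/x0.png')[60:250,110:410];b=cv2.imread('pics/x2.png');e=cv2.imread('pics/x3.png')
# crops around seat in side & scene
def px(n,X):
    c=load(n);q=c['mtx']@(c['R']@X+c['t']);return (q[:2]/q[2]).astype(int)
X=np.array([572,293,60.]);o=[cv2.resize(a,(780,290))[:,:]]
cr=[]
for n,im in(('x2',b),('x3',e)):
    u,v=px(n,X); cr.append(cv2.resize(im[v-28:v+28,u-36:u+36],(390,303),interpolation=cv2.INTER_CUBIC))
cv2.imwrite('pics/x.png',np.vstack([o[0],np.hstack(cr)]))
E
```

```text
[[ 5.71519e+02  2.92598e+02  1.14235e+02  1.00000e-03  6.79000e-01
   7.34000e-01  2.00000e-03  7.97000e-01  8.50000e-02 -1.78200e+00]
 [ 5.71389e+02  2.92639e+02  1.14103e+02  1.00000e-03  6.79000e-01
   7.34000e-01  2.00000e-03  1.13300e+00 -1.21300e+00 -1.70300e+00]
 [ 5.71153e+02  2.92602e+02  1.13849e+02  0.00000e+00  6.79000e-01
   7.34000e-01  1.00000e-03 -2.90000e-01 -4.30000e-02 -2.48500e+00]
 [ 5.70919e+02  2.92604e+02  1.13617e+02  0.00000e+00  6.79000e-01
   7.34000e-01  1.00000e-03 -5.17000e-01  1.23000e-01 -2.68900e+00]]
```

View pics/x.png

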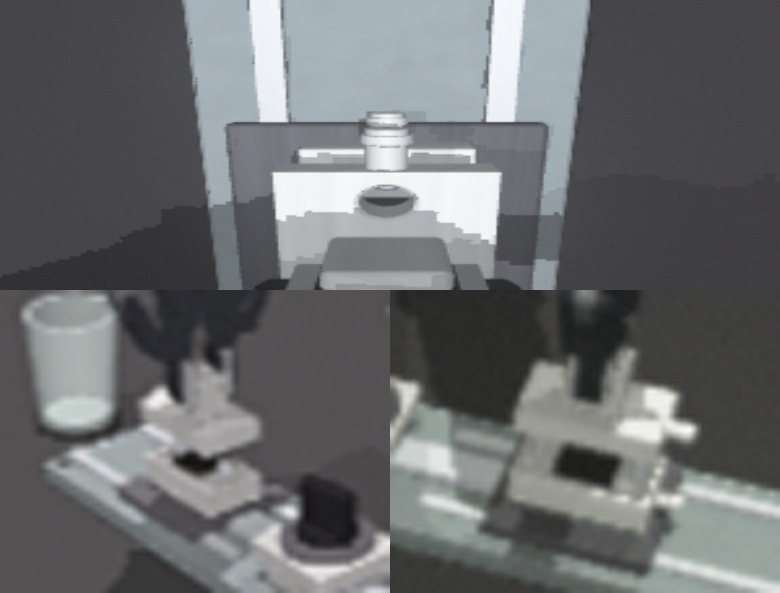

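Top half is aligned over the dowels in all three views: ports in line, about 28 mm to go. Lowering gently.

>>> move_arm:
  translation:
    - [0,0,0.005]
    - [0,0,0.01]
    - [0,0,0.013]
    - [0,0,0.016]
    - [0,0,0.018]
    - [0,0,0.02]
    - [0,0,0.02]
    - [0,0,0.02]
  rot:
    - [0,0,0]
    - [0,0,0]
    - [0,0,0]
    - [0,0,0]
    - [0,0,0]
    - [0,0,0]
    - [0,0,0]
    - [0,0,0]
  claw: [0,0,0,0,0,0,0,0]

```text
time: 12.52
tool_pos: [570.7, 292.6, 92.2]
tcp_rot: [0.0, 0.679, 0.734, 0.001]
force: [1.7, 0.8, -3.9]
grip_width: 22.3
gripper_force: 70.8
```

>>> move_arm:
  translation:
    - [0,0,0.001]
    - [0,0,0.002]
    - [0,0,0.003]
    - [0,0,0.004]
    - [0,0,0.005]
    - [0,0,0.006]
    - [0,0,0.006]
    - [0,0,0.006]
  rot:
    - [0,0,0]
    - [0,0,0]
    - [0,0,0]
    - [0,0,0]
    - [0,0,0]
    - [0,0,0]
    - [0,0,0]
    - [0,0,0]
  claw: [0,0,0,0,0,0,0,0]

```text
time: 13.18
tool_pos: [570.7, 292.7, 87.4]
tcp_rot: [0.0, 0.679, 0.734, 0.001]
force: [1.1, -1.3, 5.1]
grip_width: 22.4
gripper_force: 71.9
```

>>> move_arm:
  translation:
    - [0,0,0.001]
    - [0,0,0.002]
    - [0,0,0.003]
    - [0,0,0.004]
    - [0,0,0.0045]
    - [0,0,0.005]
    - [0,0,0.005]
    - [0,0,0.005]
  rot:
    - [0,0,0]
    - [0,0,0]
    - [0,0,0]
    - [0,0,0]
    - [0,0,0]
    - [0,0,0]
    - [0,0,0]
    - [0,0,0]
  claw: [0,0,0,0,0,0,0,0]
  grip_force: 90

```text
time: 13.85
tool_pos: [570.8, 292.6, 85.6]
tcp_rot: [0.0, 0.679, 0.734, 0.001]
force: [-4.2, -3.2, 25.0]
grip_width: 22.4
gripper_force: 93.8
```

```bash
python3 - <<'E'
from h import *
snap('wrist','y0');c=load('y0');P=cloud(c)
m=(c['d']>0)&(P[...,2]>52)&(P[...,2]<68)&(P[...,1]>314)&(P[...,1]<329)&(abs(P[...,0]-570)<22)
print(m.sum(),np.median(P[m][:,2]))
# tilt of plate top: fit plane
Q=P[m];Q=Q[abs(Q[:,2]-np.median(Q[:,2]))<1.5];print(np.linalg.lstsq(np.c_[Q[:,:2]-Q[:,:2].mean(0),np.ones(len(Q))],Q[:,2],rcond=None)[0])
snap('scene','y1')
s=readout.observe();print({k:np.round(v,3) for k,v in s.items()})
a=cv2.imread('pics/y1.png');cv2.imwrite('pics/y.png',np.vstack([cv2.resize(cv2.imread('pics/y0.png')[60:250,110:410],(600,300)),cv2.resize(a[195:255,270:390],(600,300),interpolation=cv2.INTER_CUBIC)]))
E
```

```text
2123 59.400240896979824
[2.28934754e-03 3.50294416e-03 5.94334472e+01]
{'time': np.float64(13.95), 'joint_positions': array([-0.599,  0.695,  0.08 ,  1.906, -0.1  ,  0.543, -0.373]), 'joint_velocities': array([-0.   , -0.   ,  0.001,  0.002,  0.001,  0.   ,  0.001]), 'joint_efforts': array([-8.9700e-01, -3.7837e+01,  6.1500e-01, -1.0196e+01, -1.7200e-01,
       -1.5620e+00, -5.0000e-03]), 'tool_pos': array([570.814, 292.643,  85.593]), 'tcp_rot': array([0.   , 0.679, 0.734, 0.001]), 'force': array([-4.591, -2.695, 25.82 ]), 'ft_torque': array([-0.716,  0.997,  0.001]), 'gripper_force': np.float64(93.792), 'grip_width': np.float64(21.713)}
```

View pics/y.png

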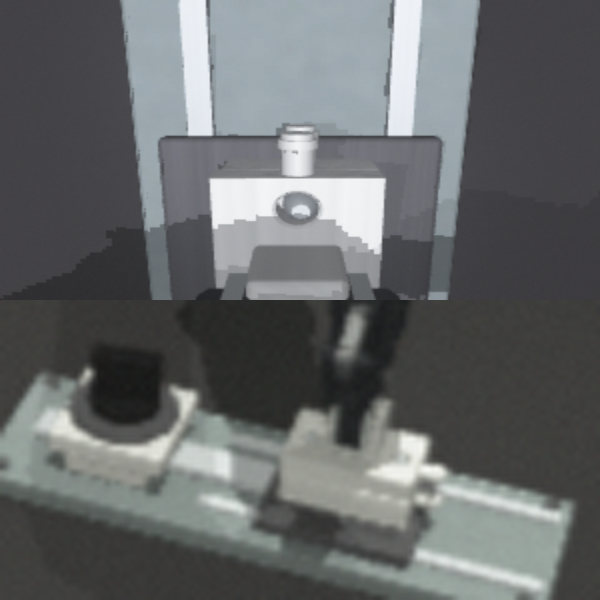

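The dowel fills the hole at (298,208). The halves are flush: plate top at 59.4 mm against 59.5 expected. The push is about 26 N and the knob is still turned.

```bash
python3 -c "
from plant import order
print(order.hand_in())"
```

```text
the job is handed in; nothing more can be done
None
```

The knob is turned to its stop, and the upper half sits flush on both dowels, held and pressed at about 26 N. I handed the job in at about 14 s; the hand-in returned no verdict.

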